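Refit the baffle plates of a bench dust extractor and switch it on

TASK

Refit the two aluminium baffle plates of the dust extractor on the jeweller's bench: take each from its wooden stand, and push it all the way down into the spring-clip slot of its own length, with its cut-off top corner towards the switch, until it clicks home on the floor of the slot. Only when both plates are home, flip the extractor's switch lever over from off (leaning towards the side of the long slot) to on. Leave the jar, the steel block and the charcoal block where they stand.

Things in the scene. Friction and masses are not known exactly. Their poses are not given: they have to be found in the camera images.
- wide_centre (a point): centre (half-way up) of the long aluminium baffle plate: 140 mm long (its y), 100 mm tall (z), 10 mm thick (x), about 300 g, dark louvre marks on its faces. Starts upright in its stand. The bottom edge has a cutout 22 mm wide, 16 mm high, 35 mm from mid-length towards +y; each end edge has a 5 mm deep notch 27 to 45 mm above the bottom, for the clips.
- narrow_centre (a point): centre (half-way up) of the short aluminium baffle plate: 104 mm long (its y), 100 mm tall (z), 10 mm thick (x), about 220 g, dark louvre marks on its faces. Starts upright in its stand. The bottom edge has a cutout 22 mm wide, 16 mm high, 26 mm from mid-length towards +y; each end edge has a 5 mm deep notch 27 to 45 mm above the bottom, for the clips.
- wide_cut (a point): middle of the cut-away top corner of the long plate: 59 mm towards the plate's +y end and 39 mm above its centre. The corner, 22 x 22 mm, is cut away at the +y end only; it must end at the switch end. The wrong way round, the key stops the plate 12 mm high.
- narrow_cut (a point): middle of the cut-away top corner of the short plate: 41 mm towards the plate's +y end and 39 mm above its centre. The corner, 22 x 22 mm, is cut away at the +y end only; it must end at the switch end. The wrong way round, the key stops the plate 12 mm high.
- wide_home (a point): where the centre of the 140 mm plate lies when fully home in its slot (the one at the extractor's -x side); axes are the extractor's. The plate's bottom is then on the slot's floor, 50 mm below this point. The slot runs along y, 14 mm wide; its flared mouth is 2 mm below this point. A key on its floor, 14 mm wide, 12 mm high, 35 mm from mid-slot towards +y, fits the plate's cutout.
- narrow_home (a point): where the centre of the 104 mm plate lies when fully home in its slot (the one at the extractor's +x side); axes are the extractor's. The plate's bottom is then on the slot's floor, 50 mm below this point. The slot runs along y, 14 mm wide; its flared mouth is 2 mm below this point. A key on its floor, 14 mm wide, 12 mm high, 26 mm from mid-slot towards +y, fits the plate's cutout.
- extractor: fixed grey extractor, 150 (x) by 260 mm (y), 63 mm tall, origin under its centre; switch on its +y end. Two slots along y, centred at y = -30 mm: the long at x = -35, the short at x = +35 mm. A sprung steel clip at each slot end meets a plate's lower corners 35 mm above home, needs a firm push (12 to 18 N at first, then 5 to 10 N; its weight will not do) all the way down, and snaps into the end notches.
- switch_pivot (a point): hinge of the switch lever, on the extractor at x = 0, y = +106 mm, z = 66 mm; the hinge axis is the extractor's y. Beyond the short slot a steel wire guard rail, 8 mm thick and 124 mm tall, stands along the extractor's +x edge, at x = +79 mm from y = -120 to +60 mm.
- switch_bar (a point): middle of the lever's cross bar (black, 16 mm thick, 44 mm long along the hinge axis), 75 mm from the hinge on a 10 mm thick steel shaft; it moves with the lever
- switch (a joint): angle of the switch lever: 0 = off, leaning 0.65 rad from upright towards the extractor's -x (long slot side); 0.65 = upright; 1.3 = on, leaning to +x. Over-centre: when pushed past upright it falls to the other stop by its own weight; a light push (under 2 N at the bar) moves it.
- wide_stand: fixed light-wood stand of the long plate, 106 mm long (y), 53 mm deep (x), 38 mm tall, origin under its centre. The plate stands in a 12.5 mm slot along y whose floor is 10 mm up, so the plate sticks out 72 mm above the wood; it lifts straight out.
- narrow_stand: fixed light-wood stand of the short plate, 70 mm long (y), 53 mm deep (x), 38 mm tall, origin under its centre. The plate stands in a 12.5 mm slot along y whose floor is 10 mm up, so the plate sticks out 72 mm above the wood; it lifts straight out.
- jar_mid (a point): bystander: amber flux jar, 60 mm across, 75 mm tall; point half-way up
- doming_mid (a point): bystander: steel doming block, 60 mm cube, loose; point at its centre
- charcoal_mid (a point): bystander: black charcoal block on a white ceramic board (70 x 90 mm, 44 mm tall in all), loose; point half-way up
Not all that is in view belongs to the job. Leave any blue look-alike of the part that bears narrow_centre alone. Leave any purple look-alike of the part that bears wide_centre alone.

How it is judged:
By the outcome, as a careful person would: the job done as asked, in the order asked, and still so for the second after the job is handed in, with the robot touching nothing.
It also fails if it takes over 72 s, if anything falls off the work surface, if the arm or the gripper's body presses on something with over 40 N, if the wrist force passes 120 N, or if a joint passes its speed limit or range.

ROBOT

A 6-joint arm with a two-finger parallel gripper is mounted at the origin on the work surface. World frame = base frame: x ahead of the robot, y to its left, z up, the work surface at z = 0. Lengths are in m, angles in rad, forces in N, time in s.
With the tool pointing down it reaches from about 0.2 to 0.875 m from the base axis. Payload 3.4 kg.
Tool frame: the origin (TCP) lies between the finger pads; the fingertips stand 25 mm ahead of it and the grasp point (between the pads) lies 6 mm ahead of it (r.nose_length is the z of the fingertips in the tool frame, in m); z points along the fingers, y is the line along which they close (so a half turn about z gives the same grasp; the last joint's range is limited). The gripper opens to 94 mm and grips with 3 to 60 N. Pads are 16 mm wide; open, the fingers measure 119 mm over their backs; the gripper's body (75 mm by 177 mm) begins 78 mm behind the grasp point.
Start: joints at [1.229, 0.276, 1.505, -0, 1.361, -0.121], TCP at [0.126, 0.561, 0.23] pointing down, gripper open.
Joint ranges: [-2.89, 2.89], [-0.75, 2.08], [0.22, 2.7], [-1.18, 4.32], [0.11, 2.71], [-2.7, 2.7]. Speed limits (rad/s): [2.57, 2.57, 3.14, 3.14, 3.14, 3.14].

INTERFACE

Orientations are given as a unit quaternion [w, x, y, z].
In Python, from plant import r, gripper_to, inverse_kinematics, vision, models, telemetry gives the robot as it stands. Calls block until the motion is done:
- r.move_to(position, orientation): joint-space move of the TCP to a pose.
- r.move_l(position, rot=None, vel=0.15, guard=None): straight line of the TCP; rot=None keeps the orientation; vel is the mean speed in m/s. With guard (N) it stops when the force on the tool has changed by that much, and returns True; else False.
- r.movej(angles): joint-space move.
- gripper_to(opening, f_grip=None): finger opening in m; f_grip is the grip in N (None keeps the last); returns when the fingers have stopped.
- r.hold(seconds).
- inverse_kinematics(position, orientation): joint angles nearest the present ones, or None.
- vision.snapshot(name): name is "scene" or "side" or "wrist"; returns the picture (400x640x3 uint8, red, green, blue); there is no depth.
- vision.get_calibration(name): a dict with "fx", "fy", "cx", "cy" (pixels), "position" and "orientation" of the camera in the world. Camera axes: x right, y down, z forward; pixel columns grow to the right and rows downward; lengths in m; the calibration is good to about 2 mm. A picture is of the moment at which its call begins: read the wrist's pose just before it. get_calibration takes no time and is no camera call; for the wrist camera it gives the pose at the moment of the call.
A pose or a line that the arm cannot do raises r.PlanningError and nothing moves.
- r.sign_off(): hands the job in; it is judged then, once.
Trained networks look in the newest picture that a camera, given by its name, has taken for a name from the list of things; names that differ only in an ending like _2 or _b are one class to them, and where a whole thing is asked for, a point or a joint stands for the part that bears it (a point fixed in the world has none). Each returns a list of dicts, best first, with "score" (0 to 1); they miss things now and then, are a little off and sometimes report something else, mostly with a low value. They report only what shows in the picture. A call takes as long as a camera call. They do not tell look-alikes from the thing itself.
- models.boxes_of(thing, camera): "at" ([x, y, z] in m, in world coordinates, good to about 4 mm: the middle of the surface that is visible of it).
- models.regions_of(thing, camera): "pixels" (400x640 bool, what is visible of it).
- models.mark_of(thing, camera): "at" ([x, y, z] in m, in world coordinates, good to about 4 mm: a listed point, or the origin of a listed thing).
Readings, each from a call of its own:
- telemetry.current_t(): time.
- telemetry.current_joints(): joint angles.
- telemetry.current_dq(): joint speeds.
- telemetry.current_joint_efforts(): joint torques, N m.
- telemetry.current_ee_pos(): TCP position.
- telemetry.current_tool_rot(): TCP orientation.
- telemetry.current_wrist_force(): force on the tool from outside, world axes, zero at the start.
- telemetry.current_torque(): the same for the moment, N m.
- telemetry.current_opening(): finger opening in m.
- telemetry.current_finger_force(): force on a finger pad.
Only numpy, scipy, OpenCV 4.12 (cv2) and the standard library are available. Lean on these libraries where they do the work, as an engineer would, in place of code of your own. Each camera call takes 0.05 s, during which the arm holds its last target. There are 200 camera calls.

## Working session

There is one attempt and no reset: what is moved stays moved. The work goes in short steps, each a Python script; the robot and the scene stay as the last script left them, time stands still between calls to the robot, and variables do not carry over. Pictures are saved under pics/ and viewed, at most 10 in all, crops included, and the job is handed in when it is done.

```bash
ls; mkdir -p pics
python3 - <<'E'
from plant import r, vision, models, telemetry
import cv2, numpy as np
ims=[]
for c in ("scene","side"):
    im=vision.snapshot(c); ims.append(im)
    k=vision.get_calibration(c); print(c,np.round(k["position"],3),np.round(k["orientation"],3),k["fx"],k["cx"],k["cy"])
    for t in ["wide_centre","narrow_centre","wide_cut","narrow_cut","wide_home","narrow_home","extractor","switch_pivot","switch_bar","wide_stand","narrow_stand","jar_mid","doming_mid","charcoal_mid"]:
        print(c,t,[(np.round(d["at"],3).tolist(),round(d["score"],2)) for d in models.mark_of(t,c)])
    cv2.imwrite(f"pics/{c}0.png",im[:,:,::-1])
print(telemetry.current_t())
E
```

```text
pics
scene [ 0.947 -0.457  0.961] [-0.308  0.886  0.328 -0.115] 450.2671044043898 334.8593891832969 204.0129723770544
scene wide_centre [([0.283, -0.252, 0.055], 0.89), ([0.622, -0.016, 0.058], 0.79)]
scene narrow_centre [([0.512, 0.268, 0.059], 0.88), ([0.636, 0.339, 0.052], 0.79), ([0.428, 0.162, 0.053], 0.62)]
scene wide_cut [([0.269, -0.318, 0.087], 0.95), ([0.675, 0.01, 0.099], 0.82)]
scene narrow_cut [([0.602, 0.314, 0.089], 0.87), ([0.528, 0.303, 0.098], 0.77), ([0.454, 0.192, 0.09], 0.66)]
scene wide_home [([0.503, -0.304, 0.065], 0.91)]
scene narrow_home [([0.568, -0.267, 0.067], 0.77)]
scene extractor [([0.518, -0.261, -0.001], 0.85)]
scene switch_pivot [([0.471, -0.167, 0.065], 0.72)]
scene switch_bar [([0.431, -0.19, 0.131], 0.69)]
scene wide_stand [([0.612, -0.021, 0.002], 0.68)]
scene narrow_stand [([0.516, 0.273, 0.002], 0.88), ([0.473, -0.168, 0.061], 0.25)]
scene jar_mid [([0.373, 0.026, 0.04], 0.84), ([0.428, -0.19, 0.132], 0.72)]
scene doming_mid [([0.736, -0.2, 0.029], 0.9)]
scene charcoal_mid [([0.746, 0.181, 0.023], 0.7)]
side [-0.03  -0.701  0.846] [-0.411  0.8
[... 304 characters left out ...]
ide_cut [([0.524, -0.256, 0.003], 0.75), ([0.675, 0.012, 0.096], 0.61), ([0.275, -0.321, 0.085], 0.61)]
side narrow_cut [([0.46, 0.188, 0.092], 0.71), ([0.534, 0.307, 0.098], 0.52)]
side wide_home [([0.502, -0.303, 0.066], 0.56)]
side narrow_home [([0.56, -0.268, 0.063], 0.87)]
side extractor [([0.524, -0.256, -0.001], 0.65)]
side switch_pivot [([0.468, -0.16, 0.068], 0.71)]
side switch_bar [([0.434, -0.191, 0.127], 0.69)]
side wide_stand [([0.616, -0.019, 0.0], 0.67), ([0.508, 0.271, 0.063], 0.45)]
side narrow_stand [([0.514, 0.271, -0.001], 0.68)]
side jar_mid [([0.376, 0.03, 0.037], 0.98)]
side doming_mid [([0.733, -0.2, 0.028], 0.95)]
side charcoal_mid [([0.744, 0.178, 0.016], 0.78)]
1.5
```

View pics/scene0.png

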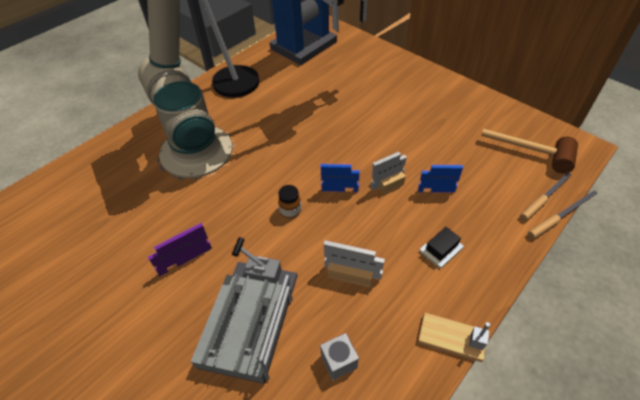

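View pics/side0.png

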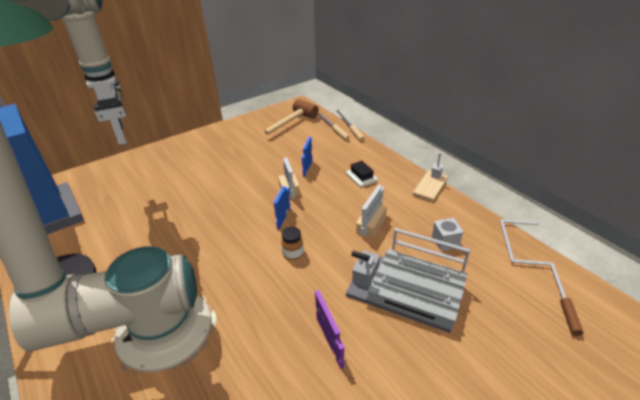

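The long aluminium plate is at scene pixel (353,262) and the short one at (389,170), each in a wooden stand. The look-alikes are the blue plates at (340,178) and (440,179) and the purple one at (180,248), none of them in a stand. The extractor is at (245,320), its lever at (240,248), pointing to the long-slot side. Next I'll look from close up with the wrist camera.

```bash
cat > h.py <<'E'
from plant import r, gripper_to, inverse_kinematics, vision, models, telemetry
import numpy as np, cv2
from scipy.spatial.transform import Rotation as Rn
def down(a):   # tool pointing down, closing line y at world angle a (rad)
    c,s=np.cos(a),np.sin(a)
    q=Rn.from_matrix(np.array([[-s,c,0],[c,s,0],[0,0,-1]])).as_quat()
    return [q[3],q[0],q[1],q[2]]
def marks(cam,*names):
    for n in names:
        print(cam,n,[(np.round(d["at"],4).tolist(),round(d["score"],2)) for d in models.mark_of(n,cam)])
def snap(cam,name=None):
    im=vision.snapshot(cam)
    if name: cv2.imwrite(f"pics/{name}.png",im[:,:,::-1])
    return im
def proj(cam,p,k=None):
    k=k or vision.get_calibration(cam); w,x,y,z=k["orientation"]
    v=Rn.from_quat([x,y,z,w]).inv().apply(np.atleast_2d(p)-np.array(k["position"]))
    return np.c_[k["fx"]*v[:,0]/v[:,2]+k["cx"],k["fy"]*v[:,1]/v[:,2]+k["cy"]]
E
python3 - <<'E'
from h import *
for n,p,a in [("ng",(.51,.269,.085),-30),("np",(.566,-.268,.09),28.5),("wg",(.622,-.016,.085),-63),("wp",(.5045,-.3016,.09),28.5)]:
    for o in (0,180):
        q=inverse_kinematics(p,down(np.radians(a+o))); print(n,a+o,None if q is None else np.round(q,2))
k=vision.get_calibration("wrist");T=np.array(telemetry.current_ee_pos());w,x,y,z=telemetry.current_tool_rot()
Rt=Rn.from_quat([x,y,z,w]);w,x,y,z=k["orientation"]
print("cam in tool",Rt.inv().apply(np.array(k["position"])-T),"cam axes in tool",np.round((Rt.inv()*Rn.from_quat([x,y,z,w])).as_matrix(),2).tolist(),k["fx"])
E
```

```text
ng -30 [ 0.36  0.39  1.72 -0.    1.03  0.89]
ng 150 [ 0.36  0.39  1.72 -0.    1.03 -2.25]
np 28.5 [-0.55  0.45  1.59 -0.    1.09 -1.05]
np 208.5 [-0.55  0.45  1.59 -0.    1.09  2.09]
wg -63 [-0.14  0.45  1.61 -0.    1.08  0.96]
wg 117 [-0.14  0.45  1.61 -0.    1.08 -2.18]
wp 28.5 [-0.66  0.4   1.68 -0.    1.05 -1.15]
wp 208.5 [-0.66  0.4   1.68 -0.    1.05  1.99]
cam in tool [ 0.0663106  -0.0003232  -0.15570477] cam axes in tool [[-0.0, -0.97, -0.23], [1.0, -0.0, 0.0], [-0.0, -0.23, 0.97]] 283.37642741469557
```

Run:
```python
from h import *
D=np.radians
r.move_to((.566-.03,-.268-.0,.30),down(D(28.5)))
for i in range(2):
    im=snap("wrist","ext"); marks("wrist","extractor","wide_home","narrow_home","switch_pivot","switch_bar")
    if i==0: r.move_l((.50,-.25,.26))
a=im
r.move_to((.622,-.016,.25),down(D(-63)))
b=snap("wrist"); marks("wrist","wide_centre","wide_cut","wide_stand")
r.move_to((.51,.269,.25),down(D(-30)))
c=snap("wrist"); marks("wrist","narrow_centre","narrow_cut","narrow_stand")
m=np.vstack([np.hstack([cv2.resize(b,(400,250)),cv2.resize(c,(400,250))]),np.zeros((0,800,3),np.uint8)])
cv2.imwrite("pics/plates.png",m[:,:,::-1]); print(telemetry.current_t())
```

```text
wrist extractor [([0.5202, -0.2565, -0.0002], 0.77)]
wrist wide_home [([0.5002, -0.3007, 0.0637], 0.62)]
wrist narrow_home [([0.5632, -0.2694, 0.0648], 0.96)]
wrist switch_pivot [([0.4716, -0.1663, 0.0628], 0.56)]
wrist switch_bar [([0.433, -0.1828, 0.1268], 0.71)]
wrist extractor [([0.5195, -0.254, -0.0031], 0.64), ([0.7389, -0.2035, 0.0316], 0.53), ([0.6234, -0.0216, 0.0049], 0.38)]
wrist wide_home [([0.5017, -0.3022, 0.0635], 0.73), ([0.6201, -0.0207, 0.0008], 0.65)]
wrist narrow_home [([0.5637, -0.2659, 0.066], 0.56)]
wrist switch_pivot [([0.4692, -0.1636, 0.0691], 0.89)]
wrist switch_bar [([0.4309, -0.1848, 0.126], 0.58)]
wrist wide_centre []
wrist wide_cut [([0.6766, 0.0136, 0.0989], 0.79), ([0.75, 0.1784, 0.0238], 0.49)]
wrist wide_stand [([0.6209, -0.0218, 0.0001], 0.63)]
wrist narrow_centre [([0.5139, 0.2687, 0.0621], 0.94), ([0.4251, 0.1638, 0.0501], 0.92), ([0.6305, 0.343, 0.0531], 0.73)]
wrist narrow_cut [([0.6028, 0.3106, 0.0909], 0.93), ([0.527, 0.304, 0.096], 0.86), ([0.4582, 0.195, 0.0875], 0.66)]
wrist narrow_stand [([0.5146, 0.2746, -0.0027], 0.68)]
9.2167
```

View pics/plates.png

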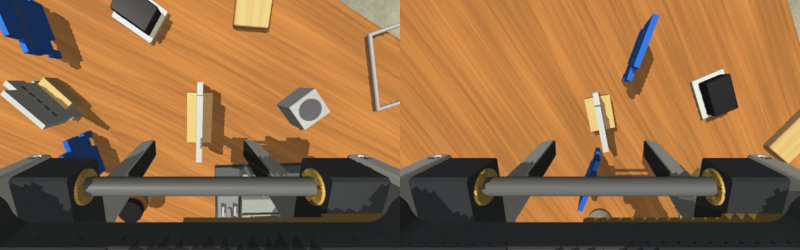

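View pics/ext.png

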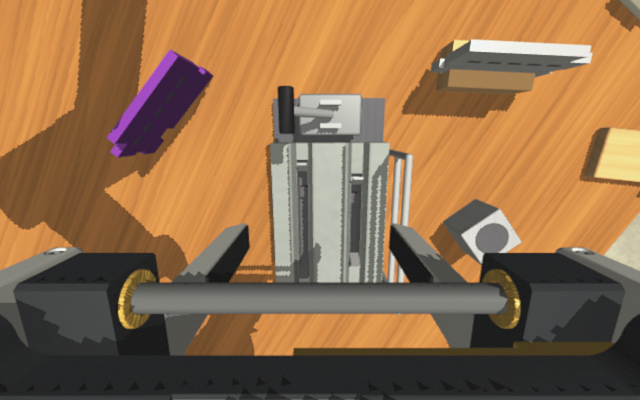

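Both targets are bare aluminium plates in wooden stands: the left panel shows the long one at (200,122), the right panel the short one at (600,118). The blue and purple ones beside them have no stands. The short plate is tilted about 8° from the yaw I assumed, and the extractor (slots at x≈302 and 357) is nearly aligned. I'll refine both numerically from the picture edges.

```bash
cat >> h.py <<'E'
def back(px,z,k):
    w,x,y,zz=k["orientation"]; px=np.atleast_2d(px).astype(float)
    d=np.c_[(px[:,0]-k["cx"])/k["fx"],(px[:,1]-k["cy"])/k["fy"],np.ones(len(px))]
    d=Rn.from_quat([x,y,zz,w]).apply(d); P=np.array(k["position"])
    return P+d*((z-P[2])/d[:,2])[:,None]
def fit(A,B):  # 2-D rigid fit, returns yaw, t
    A,B=np.array(A),np.array(B); a,b=A-A.mean(0),B-B.mean(0)
    th=np.arctan2((a[:,0]*b[:,1]-a[:,1]*b[:,0]).sum(),(a*b).sum())
    c,s=np.cos(th),np.sin(th); return th,B.mean(0)-np.array([[c,-s],[s,c]])@A.mean(0)
E
python3 - <<'E'
from h import *
th,t=fit([(0,0),(-.035,-.03),(.035,-.03),(0,.106)],[(.5204,-.2569),(.5017,-.3025),(.5637,-.2676),(.4700,-.1642)])
print("ext fit",np.degrees(th),t)
k=vision.get_calibration("wrist"); kk=dict(k)
# camera in tool -> pose of ext.png
w,x,y,z=telemetry.current_tool_rot(); Rt=Rn.from_quat([x,y,z,w]); T=np.array(telemetry.current_ee_pos())
w,x,y,z=k["orientation"]; Rc=Rt.inv()*Rn.from_quat([x,y,z,w]); tc=Rt.inv().apply(np.array(k["position"])-T)
w,x,y,z=down(np.radians(28.5)); R2=Rn.from_quat([x,y,z,w]); q=(R2*Rc).as_quat()
kk["position"]=np.array([.50,-.25,.26])+R2.apply(tc); kk["orientation"]=[q[3],*q[:3]]
g=cv2.cvtColor(cv2.imread("pics/ext.png"),cv2.COLOR_BGR2GRAY)
L=cv2.HoughLinesP(cv2.Canny(g,40,120)[140:282,255:400],1,np.pi/360,30,minLineLength=55,maxLineGap=8)
ex=np.array([np.cos(th),np.sin(th)])
rows=[]
for l in L[:,0]:
    p=l.reshape(2,2)+[255,140]; p=p[p[:,1].argsort()[::-1]]; W=back(p,.063,kk)[:,:2]; d=W[1]-W[0]
    rows.append((p[0,0],np.degrees(np.arctan2(d[1],d[0]))-90,*[1e3*float((v-t)@ex) for v in W],p.tolist()))
for q in sorted(rows,key=lambda q:q[0]): print(np.round(q[1:4],1),q[4])
im=snap("wrist"); reg=models.regions_of("narrow_centre","wrist")
hsv=cv2.cvtColor(im,cv2.COLOR_RGB2HSV)
for d in reg:
    m=d["pixels"]; ys,xs=np.nonzero(m&(hsv[...,1]<40)&(hsv[...,2]>150)); print(d["score"],m.sum(),len(xs),xs.mean() if len(xs) else 0)
    if len(xs)>50:
        W=back(np.c_[xs,ys],.110,k)[:,:2]; c=W.mean(0); v=np.linalg.svd(W-c)[2][0]; s=(W-c)@v
        print("bright strip at z=.11: centre",c,"angle",np.degrees(np.arctan2(v[1],v[0]))%180,"extent",np.ptp(s), c+v*(s.max()+s.min())/2)
cv2.imwrite("pics/nar.png",im[100:300,200:440,::-1].repeat(3,0).repeat(3,1))
E
```

```text
ext fit 27.835523708619622 [ 0.51931975 -0.25796935]
[ 29.5 -74.9 -79.3] [[272, 262], [265, 147]]
[ 29.6 -71.6 -74.3] [[273, 211], [269, 143]]
[ 29.  -69.9 -71.7] [[276, 275], [273, 214]]
[ 28.7 -50.8 -53.5] [[290, 273], [286, 141]]
[ 28.1 -49.8 -50.1] [[290, 218], [289, 160]]
[ 27.9 -46.6 -46.7] [[293, 266], [292, 183]]
[ 28.8 -39.5 -41.3] [[298, 228], [296, 143]]
[ 28.7 -33.  -34.2] [[303, 252], [302, 196]]
[ 28.2 -21.1 -21.8] [[312, 234], [312, 142]]
[ 28.2 -19.4 -20. ] [[313, 281], [313, 214]]
[28.9 16.8 14.7] [[341, 230], [342, 142]]
[28.9 20.8 18.9] [[344, 230], [345, 154]]
[28.3 41.4 40.3] [[358, 266], [362, 163]]
[-241.5   37.9  -45. ] [[361, 142], [293, 142]]
[28.3 50.5 48.9] [[364, 281], [370, 143]]
[28.7 54.7 52.6] [[367, 281], [371, 180]]
[29.  55.8 53.5] [[369, 260], [372, 175]]
[28.8 62.9 60.3] [[373, 281], [378, 165]]
[28.5 66.2 64.8] [[376, 272], [381, 175]]
[28.3 73.2 72.2] [[381, 274], [386, 189]]
[28.7 81.  78.8] [[388, 257], [394, 150]]
[29.  83.3 81.3] [[392, 226], [396, 151]]
0.94 843 0 0
0.86 956 876 320.4326484018265
bright strip at z=.11: centre [0.51424442 0.2690406 ] angle 70.01481200332768 extent 0.10689790902093252 [0.5139267  0.26816699]
0.76 2123 0 0
```

View pics/nar.png

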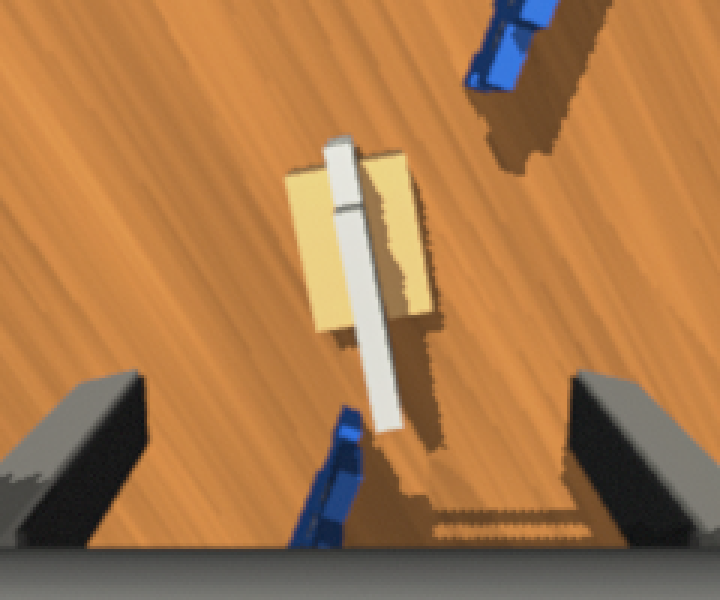

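```bash
cat >> h.py <<'E'
YE=np.radians(28.5); TE=np.array([.5193,-.258]); RE=np.array([[np.cos(YE),-np.sin(YE)],[np.sin(YE),np.cos(YE)]])
def E(x,y): return TE+RE@np.array([x,y])   # extractor -> world
ZH=.065+.025+.006                         # TCP height with a plate home (gripped 25 mm above centre)
def st(s): print(s,"t",round(telemetry.current_t(),2),"tcp",np.round(telemetry.current_ee_pos(),4),"F",np.round(telemetry.current_wrist_force(),1),"open",round(telemetry.current_opening(),4),"ff",round(float(np.max(telemetry.current_finger_force())),1))
def fetch(c,yaw,home):
    gripper_to(.06); r.move_to((*c,.20),down(yaw)); r.move_l((*c,.091))
    gripper_to(0,60); st("gripped")
    r.move_l((*c,.27),vel=.25); st("lifted")
    r.move_to((*home,.27),down(YE)); r.move_l((*home,ZH+.053),vel=.2); st("above slot")
E
python3 - <<'E'
from h import *
h=E(.035,-.03); print(h)
fetch((.514,.2685),np.radians(-20),h)
snap("wrist","ins_n"); im=snap("scene"); 
marks("scene","narrow_centre","narrow_cut")
g=r.move_l((*h,ZH+.031),vel=.05,guard=7); print(g); st("first contact")
E
```

```text
[ 0.56437336 -0.26766396]
gripped t 12.03 tcp [0.514  0.2685 0.091 ] F [-0.6 -0.1 -0.1] open 0.0096 ff 60.0
lifted t 12.9 tcp [0.513  0.2681 0.2683] F [ 0.  -0.3 -2.2] open 0.0096 ff 60.0
above slot t 15.6 tcp [ 0.5654 -0.2678  0.1501] F [ 0.1  0.  -2.5] open 0.0098 ff 60.0
scene narrow_centre [([0.6342, 0.3398, 0.0531], 0.85), ([0.5656, -0.2698, 0.1183], 0.77)]
scene narrow_cut [([0.6024, 0.3156, 0.089], 0.97), ([0.4539, 0.1928, 0.0896], 0.83), ([0.547, -0.2318, 0.1575], 0.55)]
True
first contact t 16.19 tcp [ 0.5641 -0.267   0.1304] F [ 1.9 -0.  -2.4] open 0.0096 ff 60.0
```

View pics/ins_n.png

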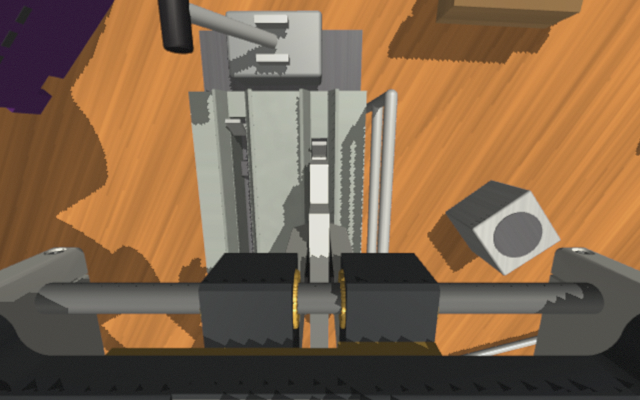

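The picture shows the short plate (318,200) in line with the short slot, with its cut corner at the top (316,185), towards the switch. Contact came at +34 mm, which is clip height, so I'll push down.

```bash
cat >> h.py <<'E'
def push(h,stop=-.003):
    for dz,gd in [(.02,45),(.008,45),(stop,45)]:
        g=r.move_l((*h,ZH+dz),vel=.05,guard=gd); st(f"push {dz} {g}")
E
python3 - <<'E'
from h import *
push(E(.035,-.03)); r.hold(.2); st("end")
E
```

```text
push 0.02 False t 16.65 tcp [ 0.565  -0.2674  0.1168] F [1.1 1.6 5.1] open 0.0096 ff 60.0
push 0.008 False t 17.04 tcp [ 0.5645 -0.2674  0.1038] F [1.3 0.9 1.1] open 0.0096 ff 60.0
push -0.003 False t 17.41 tcp [ 0.5647 -0.2678  0.0954] F [-1.5  3.1 13.4] open 0.0097 ff 60.0
end t 17.61 tcp [ 0.5647 -0.2678  0.0954] F [-2.1  3.2 13.9] open 0.0098 ff 60.0
```

Run:
```python
from h import *
h=E(.035,-.03)
g=r.move_l((*h,ZH-.007),vel=.03,guard=35); st(f"extra {g}")
gripper_to(.03); r.move_l((*h,.24),vel=.25); st("released")
w=E(-.035,-.03)
im=snap("scene"); marks("scene","narrow_centre","narrow_cut"); snap("side"); marks("side","narrow_centre","narrow_cut")
cv2.imwrite("pics/n_in.png",cv2.resize(im[230:390,180:320],(700,800))[:600,:,::-1])
# long plate: refine from a closer wrist view
r.move_to((.622,-.016,.25),down(np.radians(-63)))
k=vision.get_calibration("wrist"); im=snap("wrist"); hsv=cv2.cvtColor(im,cv2.COLOR_RGB2HSV)
m=(hsv[...,1]<40)&(hsv[...,2]>150); n,l,s,c=cv2.connectedComponentsWithStats(m.astype(np.uint8))
for i in range(1,n):
    if s[i,4]>400 and s[i,1]<250:
        ys,xs=np.nonzero(l==i); W=back(np.c_[xs,ys],.110,k)[:,:2]; cc=W.mean(0); v=np.linalg.svd(W-cc,full_matrices=False)[2][0]; q=(W-cc)@v
        print(s[i],"ctr",cc+v*(q.max()+q.min())/2,"ang",np.degrees(np.arctan2(v[1],v[0]))%180,"len",np.ptp(q))
marks("wrist","wide_centre","wide_cut")
```

```text
extra True t 17.82 tcp [ 0.5646 -0.2677  0.0954] F [-1.1 -0.   4.2] open 0.0096 ff 60.0
released t 19.08 tcp [ 0.5637 -0.2672  0.2388] F [-0.1 -0.   0.3] open 0.0297 ff 0.0
scene narrow_centre [([0.6346, 0.3375, 0.054], 0.88), ([0.5622, -0.2701, 0.0622], 0.76), ([0.4277, 0.1622, 0.0517], 0.59)]
scene narrow_cut [([0.4565, 0.1917, 0.0885], 0.97), ([0.5447, -0.234, 0.1036], 0.63)]
side narrow_centre [([0.5651, -0.2634, 0.0656], 0.73), ([0.6358, 0.34, 0.0468], 0.65), ([0.4269, 0.1648, 0.0488], 0.59)]
side narrow_cut [([0.5484, -0.236, 0.1048], 0.89), ([0.6018, 0.3117, 0.0907], 0.87), ([0.4593, 0.188, 0.0921], 0.77)]
[179  18  66  50 644] ctr [0.70986617 0.14226439] ang 83.44785258712317 len 0.06690789660929573
[ 590   35   50  142 1074] ctr [ 0.83060369 -0.23387082] ang 41.613369907306975 len 0.12944772335527283
[ 314  132   11  128 1148] ctr [ 0.62146925 -0.01676996] ang 25.795452797674727 len 0.13929717687051862
[ 463  142   65   66 1326] ctr [ 0.72778589 -0.16932191] ang 17.611096080986783 len 0.06894064720457185
wrist wide_centre []
wrist wide_cut [([0.6697, 0.0128, 0.0969], 0.86)]
```

View pics/n_in.png

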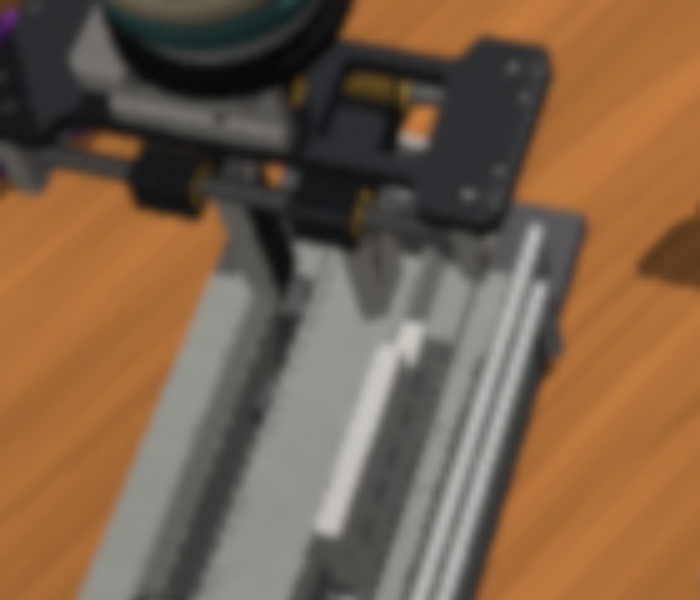

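The short plate sits in its slot (crop pixel 370,430) with the cut corner at the switch end. Its centre reads z≈0.064, against 0.065 for home. Next is the long plate.

Run:
```python
from h import *
h=E(-.035,-.03)
fetch((.6215,-.0168),np.radians(-64.2),h)
snap("wrist","ins_w"); snap("scene"); marks("scene","wide_centre","wide_cut")
g=r.move_l((*h,ZH+.031),vel=.05,guard=7); print(g); st("first contact")
```

```text
gripped t 23.95 tcp [ 0.6214 -0.0168  0.0909] F [0.3 0.  0.7] open 0.0098 ff 60.0
lifted t 24.82 tcp [ 0.6204 -0.0167  0.2682] F [-0.6 -0.1 -3.3] open 0.0096 ff 60.0
above slot t 27.43 tcp [ 0.5037 -0.3014  0.1499] F [-0.2  0.5 -2.8] open 0.0095 ff 60.0
scene wide_centre [([0.5036, -0.3018, 0.1162], 0.85)]
scene wide_cut [([0.4769, -0.2466, 0.1622], 0.76), ([0.2702, -0.3198, 0.0915], 0.48)]
True
first contact t 28.02 tcp [ 0.5035 -0.3018  0.1309] F [ 1.5  0.2 -3.5] open 0.0098 ff 60.0
```

View pics/ins_w.png

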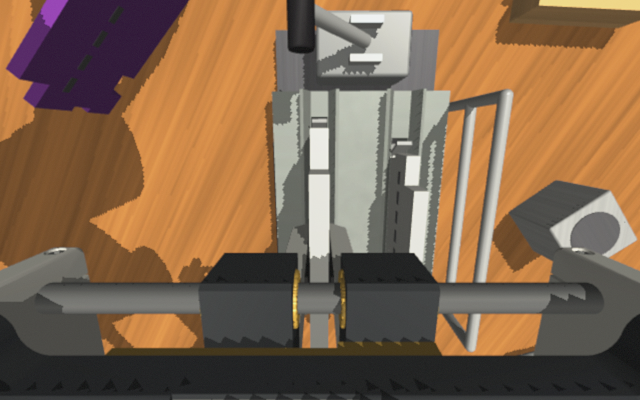

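The long plate (318,190) is in line with the long slot, its cut corner towards the switch, and contact came at clip height. I'll push it home, then press the tops of both plates with the closed fingers to check they are fully down.

Run:
```python
from h import *
h=E(-.035,-.03)
push(h); r.hold(.1); st("end")
gripper_to(.03); r.move_l((*h,.16),vel=.25); gripper_to(0,20)
for x in (-.035,.035):
    p=E(x,-.035)
    r.move_l((*p,.16),vel=.2); r.move_l((*p,.146),vel=.1)
    g=r.move_l((*p,.134),vel=.03,guard=25); st(f"top press {x} {g}; home would be tcp z .140")
    r.move_l((*p,.16),vel=.1)
r.move_l((*E(0,-.03),.26),vel=.25)
snap("wrist"); marks("wrist","switch_bar","switch_pivot")
snap("scene"); marks("scene","wide_centre","narrow_centre","switch_bar"); snap("side"); marks("side","wide_centre","narrow_centre","switch_bar")
```

```text
push 0.02 False t 28.48 tcp [ 0.5036 -0.3012  0.1166] F [1.5 0.8 3.4] open 0.0099 ff 60.0
push 0.008 False t 28.87 tcp [ 0.5031 -0.3013  0.1039] F [ 2.3 -1.2  1.5] open 0.0097 ff 60.0
push -0.003 False t 29.23 tcp [ 0.5037 -0.3021  0.0954] F [-0.2 -1.  13.4] open 0.0098 ff 60.0
end t 29.33 tcp [ 0.5037 -0.3021  0.0954] F [ 0.2  0.7 12.1] open 0.0098 ff 60.0
top press -0.035 True; home would be tcp z .140 t 31.77 tcp [ 0.506  -0.3058  0.1403] F [-1.7  0.3  5. ] open 0.0003 ff 2.5
top press 0.035 True; home would be tcp z .140 t 33.27 tcp [ 0.5674 -0.2726  0.1403] F [-0.7  1.   5.3] open 0.0004 ff 2.4
wrist switch_bar [([0.4283, -0.1893, 0.1261], 0.95)]
wrist switch_pivot [([0.4742, -0.167, 0.0644], 0.72)]
scene wide_centre [([0.5051, -0.3048, 0.0618], 0.81), ([0.2837, -0.2535, 0.0573], 0.68), ([0.4719, -0.17, 0.0626], 0.21)]
scene narrow_centre [([0.6311, 0.3379, 0.0515], 0.94), ([0.4254, 0.1654, 0.0521], 0.92), ([0.5632, -0.2689, 0.064], 0.61)]
scene switch_bar [([0.4298, -0.188, 0.128], 0.67)]
side wide_centre [([0.5049, -0.2987, 0.0686], 0.84), ([0.2807, -0.2564, 0.0454], 0.82), ([0.4324, -0.191, 0.126], 0.62), ([0.7328, -0.2022, 0.0266], 0.44)]
side narrow_centre [([0.5612, -0.2654, 0.0654], 0.86), ([0.6341, 0.3393, 0.0492], 0.64), ([0.425, 0.1601, 0.0486], 0.55)]
side switch_bar [([0.432, -0.1899, 0.1273], 0.5), ([0.5231, -0.2553, -0.0002], 0.19)]
```

Both plates are home: their top edges measure z=0.1153 under a firm press, against 0.115 expected. Next is the lever.

Run:
```python
from h import *
r.move_l((*E(-.095,.106),.26),vel=.25)
print(r.move_l((*E(-.095,.106),.135),vel=.2,guard=10))
g=r.move_l((*E(.006,.106),.135),vel=.1,guard=12); st(f"pushed {g}")
r.move_l((*E(-.03,.106),.135),vel=.2); r.move_l((*E(-.03,.106),.25),vel=.25)
r.move_l((*E(-.13,-.03),.30),vel=.25); r.hold(.3)
im=snap("scene"); marks("scene","switch_bar","wide_centre","narrow_centre","jar_mid","doming_mid","charcoal_mid"); snap("side"); marks("side","switch_bar","wide_cut","narrow_cut")
print("bar on:",E(.0454,.106))
cv2.imwrite("pics/final.png",cv2.resize(im[100:400,160:480],(640,600))[:,:,::-1]); st("end")
```

```text
False
pushed False t 37.5 tcp [ 0.4735 -0.1621  0.135 ] F [-0.  -0.4 -1.1] open 0.0005 ff 0.0
scene switch_bar []
scene wide_centre [([0.5037, -0.302, 0.0628], 0.79), ([0.2835, -0.2532, 0.0553], 0.68)]
scene narrow_centre [([0.5639, -0.2695, 0.0639], 0.96), ([0.6344, 0.3374, 0.0527], 0.8), ([0.4274, 0.1612, 0.0532], 0.78)]
scene jar_mid [([0.3685, 0.0277, 0.0399], 0.85)]
scene doming_mid [([0.7374, -0.1991, 0.03], 0.95)]
scene charcoal_mid [([0.473, -0.1668, 0.063], 0.74), ([0.7433, 0.1785, 0.0237], 0.73)]
side switch_bar [([0.5098, -0.1481, 0.1245], 0.65)]
side wide_cut [([0.273, -0.3234, 0.0893], 0.81), ([0.4754, -0.2505, 0.1035], 0.72), ([0.7342, -0.2012, 0.0301], 0.63)]
side narrow_cut [([0.548, -0.2322, 0.1053], 0.77), ([0.4588, 0.1861, 0.0908], 0.77), ([0.6015, 0.3115, 0.0936], 0.66)]
bar on: [ 0.50861947 -0.14318238]
end t 40.15 tcp [ 0.4193 -0.3465  0.3   ] F [0.1 0.9 0.1] open 0.0004 ff 0.0
```

View pics/final.png

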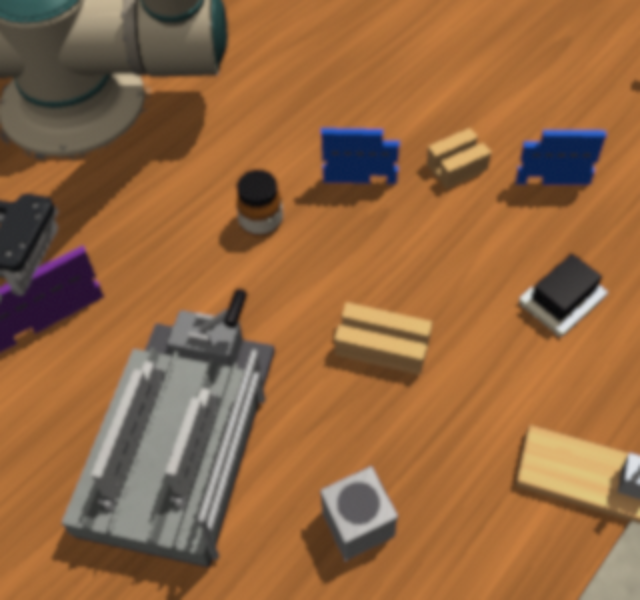

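The picture shows both plates in their slots (125,425) and (190,440), the lever leaning to the +x side at (235,305) as "on", and the bystanders and look-alikes unmoved. I'm handing in.

```bash
python3 -c "
from h import *
print(r.sign_off())"
```

```text
the job is handed in; nothing more can be done
None
```

I pushed both baffle plates home in their own slots with the cut corners towards the switch, then flipped the lever to on; nothing else was disturbed, and I handed the job in after about 40 s on the robot's clock.

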